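# Present a notched filter plate to the label camera

## Robot

A 6-joint arm with a two-finger parallel gripper is mounted at the origin on a cart in front of the work surface, level with it; the furniture and walls round the work are solid. World frame = base frame: x ahead of the robot, y to its left, z up, the work surface at z = 0. Lengths are in mm, angles in degrees, forces in N, time in s.
With the tool pointing down it reaches from about 350 to 850 mm from the base axis. Payload 8.1 kg.
Tool frame: the origin (TCP) lies between the finger pads; the fingertips stand 22 mm ahead of it and the grasp point (between the pads) lies 3 mm ahead of it; z points along the fingers, y is the line along which they close (so a half turn about z gives the same grasp; the last joint's range is limited). The gripper opens to 85 mm and grips with 20 to 120 N. Pads are 22 mm wide; open, the fingers measure 114 mm over their backs; the gripper's body (76 mm by 85 mm) begins 54 mm behind the grasp point. The pads swing forward as they close: fully open they stand 13 mm farther back than shut.
Start: joints at [-4.893, 7.471, 85.268, -0, 87.261, -4.893], TCP at [600.005, 0.022, 253.292] pointing down, gripper open.
Joint ranges: [-169.43, 169.43], [-51.17, 129.36], [1.28, 143.12], [-76.62, 256.62], [0, 156.53], [-152.29, 152.29]. Speed limits (degrees/s): [136.94, 136.94, 159.86, 180, 180, 180].

## Interface

Orientations are given as [roll, pitch, yaw] about the fixed x, y, z axes, in that order (R = Rz(yaw) Ry(pitch) Rx(roll)).
In Python, from bench import sense, snapshot, calibration, hand_in gives the robot as it stands.
- The arm moves only by the shell command python3 -m crank 'ROWS' [FORCE]. ROWS is JSON, a list of rows, each a list of 5 numbers: the shift along the tool's x, y, z in cm, then the turn about the tool's z in rad, then the finger opening in cm, from 0 to 8.54. A call has 1 to 20 rows; each row is the pose to reach, as a shift and turn from the pose commanded when the call began, along the tool's axes at that moment; what a row does not reach only later rows make up. A row lasts 1/10 s, in which the tool goes at most 50 mm and 8.59 degrees, less where a joint would pass 70% of its speed; a pose out of reach is approached as far as the arm can. A call with a gripper value outside its range is refused whole. The fingers move at their own pace and stop on an object; FORCE is the grip in N (left out, the last holds). Time passes only in rows, so rows that repeat a pose let the fingers close. It gives the time, the measured TCP pose, the force, the opening and the grip force at its end, in the units of the state.
- sense(): the state, without advancing time (a new reading comes with each control period).
- snapshot(name): name is "scene" or "side" or "wrist"; returns (picture, depth): 400x640x3 uint8, red, green, blue; 400x640 float32, mm along the optical axis (not along the pixel's ray), 0 where there is no reading.
- calibration(name): a dict with "fovy" (degrees; the focal length in pixels is half the picture's height over the tangent of half this angle, whatever the lens; pixels are square), "cx", "cy" (the principal point, pixels), "k1" (the pictures are not rectified: a ray, as slopes to the right and down, at radius r is drawn at 1 + k1 r^2 times it, then the intrinsics apply), "rvec" (rotation vector, rad) and "tvec" (3), from world to camera coordinates, as OpenCV has them; the wrist camera has in their place "tool_from_camera" (4x4, takes a point from camera to tool coordinates, whose origin is the TCP and whose axes are the flange's). Camera axes: x right, y down, z forward; pixel columns grow to the right and rows downward; lengths in mm; the calibration is good to about 2 mm. A picture is of the moment at which its call begins: read the wrist's pose just before it. calibration takes no time and is no camera call.
- hand_in(): hands the job in; it is judged then, once.
The state is a dict: "time": time; "joint_pos": joint angles; "qd": joint speeds; "joint_efforts": joint torques, N m; "tool_pos": TCP position; "tcp_rot": TCP orientation; "ft_force": force on the tool from outside, world axes, zero at the start; "wrist_torque": the same for the moment, N m; "finger_gap": finger opening in mm; "grip_force": force on a finger pad.
Only numpy, scipy, OpenCV 4.12 (cv2) and the standard library are available. Lean on these libraries where they do the work, as an engineer would, in place of code of your own. Each camera call takes 0.05 s, during which the arm holds its last target. There are 200 camera calls.

## Task

Lift the lid of the slide case by its pull tab and lay it gently back on its open stop, then take the left-hand one (as the robot sees it) of the two glass plates out of its slot; leave the other in its slot and everything else where it stands. Find that plate's frosted end by the corner notch and hold the plate up to the camera on the stand, label side tipped up and squarely facing the lens, with the label in the middle of the camera's view, 14 cm from the lens. Finish still holding the plate there, at rest, in the gripper alone.

Things in the scene. Friction and masses are not known exactly. Their poses are not given: they have to be found in the camera images.
- case: Grey hinged slide case, fixed to the bench, 85 (x) x 170 (y) x 36 high closed. Origin: centre of its underside; x runs from its front (pull tab side) to its hinge side, y to its left, z up. Base walls 22 high, 3 thick; inner floor 2.5 above the bench, inside 80 x 164.
- slot_left (a point): Middle of the left slot, on the case's inner floor; frame as the case's. The slot runs along the case's y and holds a plate on its long edge between white ribs that reach 14.5 mm above the bench at both ends of the plate; the middle 46 mm of the plate is free on both sides.
- slot_right (a point): Middle of the right slot, on the case's inner floor, 82 mm from the left one; built alike.
- case_lid (a joint): Lid of the case: 0 shut, grows as it is lifted, 1.92 rad (110 degrees) is the open stop. No latch, hardly any friction: it falls shut below about 1.6 rad when let go and falls on to the stop beyond.
- lid_hinge (a point): Middle of the lid's hinge line, at the back of the case, 43 mm behind its origin and 22.5 above the bench; the hinge line runs along the case's y.
- tab (a point): Where to grip the pull tab, a grey fin on the lid's front edge: 8 mm thick (across the case's y), reaches 35 mm forward of the lid, 12 high (z 23.5 to 35.5 mm with the lid shut). This point is 20 mm forward of the lid's front, half-way up the fin, 106 mm from the hinge line, and swings with the lid. The fin can turn between the pads as the lid swings.
- camera_stand_foot (a point): Foot of the fixed camera stand: centre of a round base 90 across on the bench, with a 14 mm post 312 high. Its x axis points away from the side the camera looks to, z up.
- lens (a point): Front of the camera's lens, at the top of the stand. The camera (36x36x44 grey block) looks along the stand's -x and 45 degrees down. Frame as the stand's.
- reading_point (a point): Point in the air on the camera's optical axis, 140 mm in front of the lens: where the label belongs. Frame as the stand's.
- plate_a_mid (a point): Centre of one of two identical loose plates (twin: plate_b; either may be in the left slot, facing opposite ways): 76 long (y), 5 thick (x), 30 high (z), 30 g, glass, on its long edge, top 33 above the bench. Frosted white end at +y, with its upper corner (+y, +z) cut out 8x8 mm. Label on the +x face at that end: seen from the label side, notch on top, the notch is at the right.
- plate_a_label (a point): Centre of that plate's label, on the surface of its label face; 26.5 mm toward the notched end from the plate's centre and 3.5 mm lower. +x points out of the label.
- plate_b_mid (a point): Centre of one of two identical loose plates (twin: plate_a; either may be in the left slot, facing opposite ways): 76 long (y), 5 thick (x), 30 high (z), 30 g, glass, on its long edge, top 33 above the bench. Frosted white end at +y, with its upper corner (+y, +z) cut out 8x8 mm. Label on the +x face at that end: seen from the label side, notch on top, the notch is at the right.
- plate_b_label (a point): Centre of that plate's label, on the surface of its label face; 26.5 mm toward the notched end from the plate's centre and 3.5 mm lower. +x points out of the label.
- timer: Bystander: white bench timer lying flat, 66x66x18; leave alone. Origin: centre of its underside.
- petri_dish_1: Bystander: round petri dish, 58 across, 14 high; leave alone. Origin: centre of its underside.
- microplate_1: Bystander: white 96-well plate, 86x128x15; leave alone. Origin: centre of its underside.
- marker_2: Bystander: white marker pen with black cap, lying, 132 long; leave alone. Origin: centre of its underside.
- beaker: Bystander: clear beaker, 72 across, 90 high; leave alone. Origin: centre of its underside.
- dropper_bottle: Bystander: small brown dropper bottle, 34 across, 102 high; leave alone. Origin: centre of its underside.

How it is judged (in metres and radians):
On the way, in this order (a step that is already met when the one before it is completed fails the run):
1. the lid lies back on its open stop (value of joint case_lid above 1.82 rad), for 0.2 s.
2. the left-hand plate is out of its slot, the other still in its own (((height (world z) of plate_a_mid above 0.07 m and y of plate_b_mid in the frame of case between -0.053 and -0.029 m and x of plate_b_mid in the frame of case between -0.008 and 0.008 m and z of plate_b_mid in the frame of case below 0.026 m and angle between plate_b_mid's own z axis and vertical below 0.35 rad) or (height (world z) of plate_b_mid above 0.07 m and y of plate_a_mid in the frame of case between -0.053 and -0.029 m and x of plate_a_mid in the frame of case between -0.008 and 0.008 m and z of plate_a_mid in the frame of case below 0.026 m and angle between plate_a_mid's own z axis and vertical below 0.35 rad))), for 0.2 s.
At the end, for the whole second after the job is handed in: The plate from the left slot is held by the fingers alone, at rest, its label within 30 mm of the reading point, label face at most 57 degrees from straight up, the lens at least 100 mm out in front of that face; the other plate stands in its slot; the lid is fully open (value of joint case_lid above 1.82 rad and ((distance between plate_a_label and reading_point below 0.03 m and angle between plate_a_mid's own x axis and vertical below 1 rad and x of lens in the frame of plate_a_label above 0.1 m and height (world z) of plate_a_mid above 0.1 m and contact force between the fingers and plate_a above 1 N and contact force between plate_a and camera_stand below 0.2 N and linear speed of plate_a below 0.03 m/s and y of plate_b_mid in the frame of case between -0.053 and -0.029 m and x of plate_b_mid in the frame of case between -0.008 and 0.008 m and z of plate_b_mid in the frame of case below 0.026 m and angle between plate_b_mid's own z axis and vertical below 0.35 rad) or (distance between plate_b_label and reading_point below 0.03 m and angle between plate_b_mid's own x axis and vertical below 1 rad and x of lens in the frame of plate_b_label above 0.1 m and height (world z) of plate_b_mid above 0.1 m and contact force between the fingers and plate_b above 1 N and contact force between plate_b and camera_stand below 0.2 N and linear speed of plate_b below 0.03 m/s and y of plate_a_mid in the frame of case between -0.053 and -0.029 m and x of plate_a_mid in the frame of case between -0.008 and 0.008 m and z of plate_a_mid in the frame of case below 0.026 m and angle between plate_a_mid's own z axis and vertical below 0.35 rad))); the arm keeps its last pose, push and grip.
It fails at once if the lid is slammed or dropped (faster than 2.5 rad/s) (velocity of joint case_lid above 2.5 rad/s or velocity of joint case_lid below -2.5 rad/s).
It fails at once if a bystander is shoved more than 30 mm (distance of any of timer, petri_dish_1, microplate_1, marker_2, beaker, dropper_bottle from where it was at the start of the episode above 0.03 m).
It also fails if it takes over 56 s, if anything falls off the work surface, if the arm or the gripper's body presses on something with over 40 N, if the wrist force passes 120 N, or if a joint passes its speed limit or range.

## Working session

There is one attempt and no reset: what is moved stays moved. The work goes in short steps, Python scripts to look and compute and a shell command to move; the robot and the scene stay as the last step left them, time stands still between calls to the robot, and variables do not carry over. Pictures are saved under pics/ and viewed, at most 10 in all, crops included, and the job is handed in when it is done.

```bash
mkdir -p pics; cat > h.py <<'E'
import numpy as np, cv2
from bench import sense, snapshot, calibration, hand_in
from scipy.spatial.transform import Rotation as Ro
def K(c):
    f=200/np.tan(np.radians(c['fovy'])/2); return f,c['cx'],c['cy'],c['k1']
def pose(name,c,s):
    if name=='wrist':
        T=np.eye(4);T[:3,:3]=Ro.from_euler('xyz',s['tcp_rot'],degrees=True).as_matrix();T[:3,3]=s['tool_pos']
        return T@np.array(c['tool_from_camera'])
    R=cv2.Rodrigues(np.array(c['rvec'],float))[0];T=np.eye(4);T[:3,:3]=R.T;T[:3,3]=-R.T@np.array(c['tvec'],float).ravel();return T
def shot(name,fn=None):
    s=sense();c=calibration(name);p,d=snapshot(name)
    if fn: cv2.imwrite('pics/'+fn+'.png',p[...,::-1])
    np.savez('last_%s.npz'%name,p=p,d=d,T=pose(name,c,s),k=K(c)); return p,d
def load(name):
    z=np.load('last_%s.npz'%name);return z['p'],z['d'],z['T'],z['k']
def ray(name,u,v):
    p,d,T,(f,cx,cy,k1)=load(name)
    q=cv2.undistortPoints(np.array([[[u,v]]],float),np.array([[f,0,cx],[0,f,cy],[0,0,1]]),np.array([k1,0,0,0.]))[0,0]
    return T[:3,3],T[:3,:3]@[q[0],q[1],1]
def atz(name,u,v,z):
    o,r=ray(name,u,v);return o+r*(z-o[2])/r[2]
def atd(name,u,v):
    d=load(name)[1];o,r=ray(name,u,v);return o+r*d[int(round(v)),int(round(u))]
def crop(name,fn,x0,y0,x1,y1,s):
    p=load(name)[0][y0:y1,x0:x1,::-1];cv2.imwrite('pics/'+fn+'.png',cv2.resize(p,None,fx=s,fy=s,interpolation=cv2.INTER_CUBIC))
E
python3 - <<'E'
from h import *
for n in ['scene','side','wrist']:
    shot(n,n+'0'); print(n,load(n)[2][:3,3].round(),load(n)[2][:3,2].round(2))
s=sense();print(s['tcp_rot'],s['time'],s['finger_gap'])
E
```

```text
scene [-179.  975.  781.] [ 0.55 -0.69 -0.47]
side [  273. -1060.   780.] [ 0.21  0.86 -0.46]
wrist [600.  74. 373.] [-0.   -0.29 -0.96]
[-1.79917025e+02 -6.23050418e-03  8.99988962e+01] 0.15 85.10255235574492
```

View pics/scene0.png

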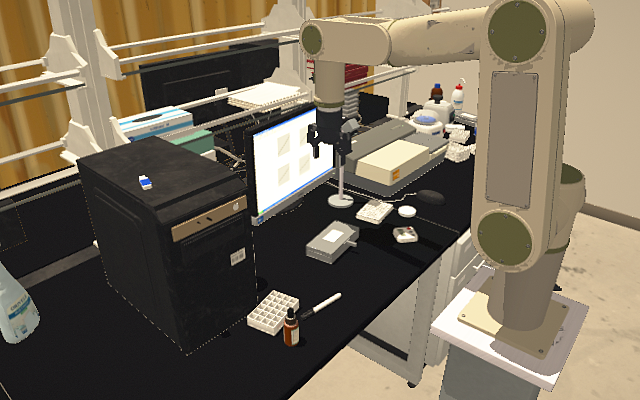

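View pics/side0.png

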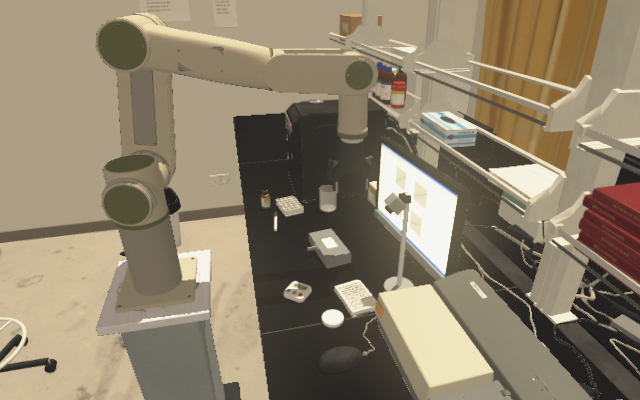

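```bash
python3 - <<'E'
from h import *
crop('side','side0c',270,180,430,300,5)
crop('scene','scene0c',290,170,450,290,5)
E
```

```text
(no output)
```

View pics/side0c.png

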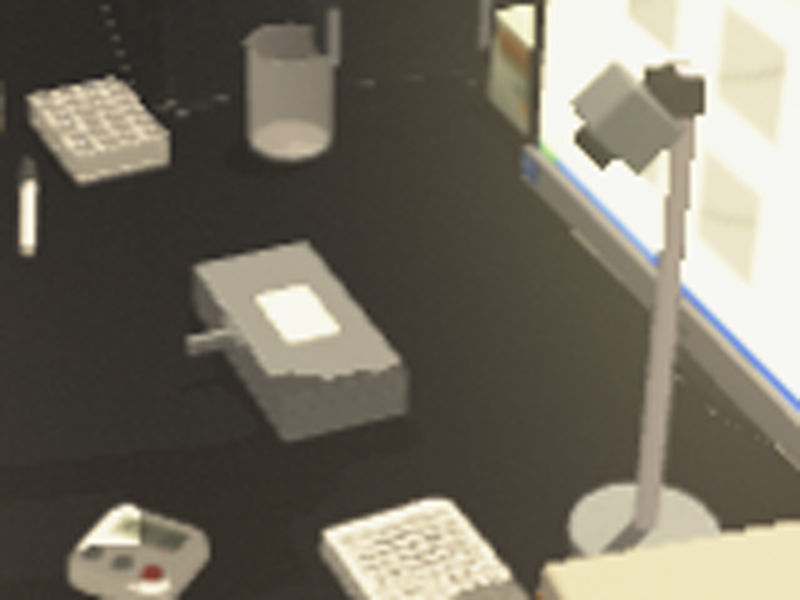

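View pics/wrist0.png

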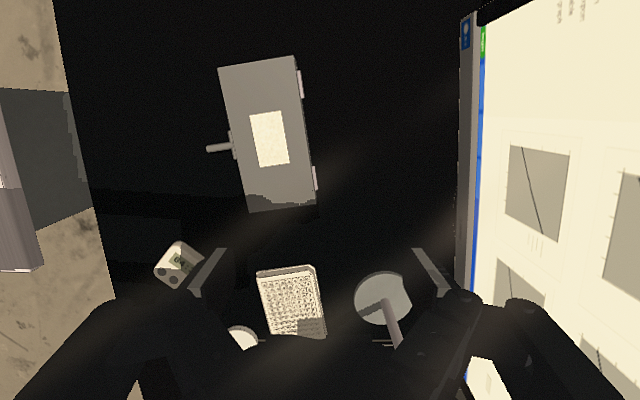

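```bash
python3 - <<'E'
from h import *
np.set_printoptions(suppress=True,precision=1)
C=[atz('wrist',*p,36) for p in [(219,68),(295,56),(316,205),(250,212)]]
for c in C: print(c)
print('tab',atz('wrist',207,149,35.5),atz('wrist',232,145,35.5))
print('foot w',atz('wrist',383,298,5), atd('wrist',372,295))
P=lambda n,x,y,x0=270,y0=180: (n,x0+x/5,y0+y/5)
print('foot s',atz(*P('side',645,525),5))
for q in [(620,110),(600,85),(595,120),(640,140),(595,148),(680,90)]: print(q,atd(*P('side',*q)))
# cluster camera points in all views: points z 270..380 near foot
foot=atz('wrist',383,298,5)
pts=[]
for n in ['side','scene']:
    p,d,T,(f,cx,cy,k1)=load(n)
    vv,uu=np.nonzero((d>0)&(d<2500))
    q=cv2.undistortPoints(np.stack([uu,vv],1)[:,None].astype(float),np.array([[f,0,cx],[0,f,cy],[0,0,1]]),np.array([k1,0,0,0.]))[:,0]
    W=T[:3,3]+(np.c_[q,np.ones(len(q))]*d[vv,uu][:,None])@T[:3,:3].T
    m=(np.hypot(*(W[:,:2]-foot[:2]).T)<90)&(W[:,2]>20)&(W[:,2]<350)
    for a,b in [(20,80),(80,160),(160,260),(260,300),(300,345)]:
        k=m&(W[:,2]>=a)&(W[:,2]<b); print(n,a,b,k.sum(),np.median(W[k],0) if k.any() else '',W[k].min(0) if k.any() else '',W[k].max(0) if k.any() else '')
E
```

```text
[490.9 121.3  36. ]
[574.  132.7  36. ]
[596.1 -35.2  36. ]
[514.2 -44.3  36. ]
tab [468.6  33.5  35.5] [498.5  37.9  35.5]
foot w [ 695.5 -191.5    5. ] [ 677.1 -180.8   12.5]
foot s [ 700.7 -183.3    5. ]
(620, 110) [ 652.9 -205.8  300.9]
(600, 85) [ 648.1 -189.   307.6]
(595, 120) [ 639.7 -205.5  296.6]
(640, 140) [ 665.5 -205.6  281.6]
(595, 148) [ 643.2 -199.9  276.9]
(680, 90) [ 685.3 -206.   308.4]
side 20 80 201 [ 776.5 -193.9   61.3] [ 686.5 -215.6   20.6] [ 785.3 -145.3   79.9]
side 80 160 126 [ 691.9 -195.9  121.7] [ 686.6 -201.2   80.8] [ 784.8 -171.1  159.5]
side 160 260 172 [ 692.1 -195.5  210.7] [ 686.8 -200.1  160.4] [ 784.9 -167.6  259.1]
side 260 300 264 [ 662.1 -204.6  285.2] [ 635.  -210.3  260.4] [ 783.3 -172.9  300. ]
side 300 345 243 [ 672.8 -197.4  310.2] [ 640.6 -210.8  300. ] [ 785.1 -160.2  344.9]
scene 20 80 152 [ 774.8 -187.4   61.1] [ 682.5 -222.1   20.8] [ 785.1 -147.1   79.4]
scene 80 160 128 [ 778.4 -187.3  113.1] [ 682.8 -208.3   80.1] [ 785.5 -159.   157.1]
scene 160 260 22 [ 784.  -187.7  187.7] [ 692.4 -203.9  160.4] [ 785.3 -159.1  245. ]
scene 260 300 148 [ 646.8 -177.2  285.4] [ 630.8 -206.5  260.6] [ 691.9 -167.   299.8]
scene 300 345 104 [ 657.  -186.2  308.5] [ 636.  -210.9  300.3] [ 776.4 -153.8  340.9]
```

View pics/scene0c.png

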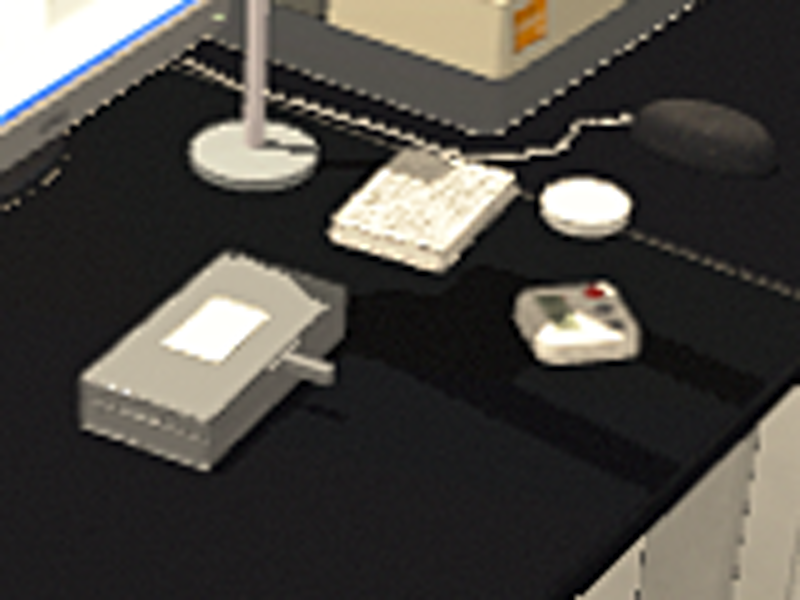

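```bash
python3 -m crank '[[3.4,-12.6,9,1.43,4],[3.4,-12.6,9,1.43,4],[3.4,-12.6,9,1.43,4],[3.4,-12.6,9,1.43,4],[3.4,-12.6,9,1.43,4],[3.4,-12.6,9,1.43,4],[3.4,-12.6,9,1.43,4],[3.4,-12.6,9,1.43,4],[3.4,-12.6,9,1.43,4],[3.4,-12.6,9,1.43,4],[3.4,-12.6,9,1.43,4]]'
python3 - <<'E'
from h import *
np.set_printoptions(suppress=True,precision=1)
def aty(n,x,y,Y):
    o,r=ray(n,270+x/5,180+y/5);return o+r*(Y-o[1])/r[1]
for q in [(615,65),(575,105),(640,170),(685,130),(590,152)]: print(q,aty('side',*q,-206 if q[0]!=590 else -195))
shot('wrist','w1')
E
```

```text
time: 1.25
tool_pos: [473.8, 34.0, 163.1]
tcp_rot: [-180.0, 0.0, 8.0]
ft_force: [0.2, 0.6, -0.4]
finger_gap: 40.3
grip_force: 0.0
(615, 65) [ 648.2 -206.   327.2]
(575, 105) [ 627.9 -206.   307. ]
(640, 170) [ 666.8 -206.   263.9]
(685, 130) [ 690.3 -206.   284.5]
(590, 152) [ 642.7 -195.   272. ]
```

View pics/w1.png

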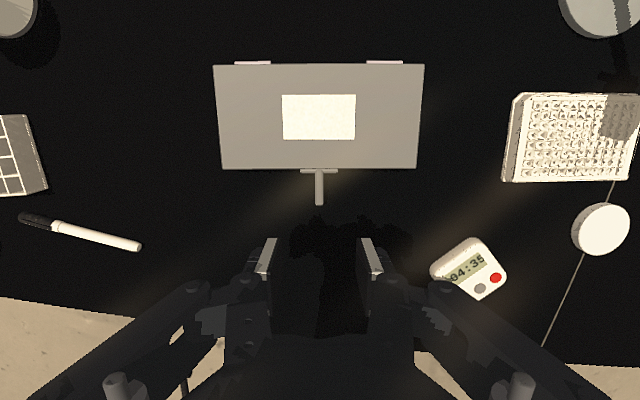

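```bash
python3 - <<'E'
from h import *
np.set_printoptions(suppress=True,precision=1)
t=sense()['tool_pos']
for u,v,z in [(319.5,205,35.5),(320,172,35.5),(213,66,36),(424,65,36),(417,168,36),(222,169,36)]:
    w=atz('wrist',u,v,z);print(w)
E
```

```text
[466.8  32.8  35.5]
[496.9  36.6  35.5]
[570.6 133.3  36. ]
[594.7 -33.4  36. ]
[512.4 -46.8  36. ]
[487.9 121.8  36. ]
```

```bash
python3 -m crank '[[-0.15,0,5,0,4],[-0.15,0,9,0,3],[-0.15,0,12,0,2],[-0.15,0,12.9,0,1.8],[-0.15,0,12.9,0,0.5],[-0.15,0,12.9,0,0.5],[-0.15,0,12.9,0,0.5],[-0.15,0,12.9,0,0.5],[-0.15,0,12.9,0,0.5]]' 25
python3 - <<'E'
import numpy as np
v=np.array([-113,8.5])
for t in np.arange(0,110,6.8):
    a=np.radians(t);x=v[0]*np.cos(a)+v[1]*np.sin(a);z=-v[0]*np.sin(a)+v[1]*np.cos(a)
    print(round(t,1),round((x+113)/10,2),round(-(z-8.5)/10,2))
E
```

```text
time: 2.2
tool_pos: [470.8, 33.4, 34.9]
tcp_rot: [180.0, 0.2, 8.1]
ft_force: [-10.1, -3.0, -1.7]
finger_gap: 7.4
grip_force: 27.3
0.0 0.0 -0.0
6.8 0.18 -1.33
13.6 0.52 -2.63
20.4 1.0 -3.89
27.2 1.64 -5.07
34.0 2.41 -6.17
40.8 3.3 -7.18
47.6 4.31 -8.07
54.4 5.41 -8.83
61.2 6.6 -9.46
68.0 7.86 -9.95
74.8 9.16 -10.28
81.6 10.49 -10.45
88.4 11.83 -10.47
95.2 13.17 -10.33
102.0 14.48 -10.03
108.8 15.75 -9.57
```

```bash
python3 -m crank '[[0.06,0,-0.6,0,0.5],[0.18,0,-1.33,0,0.5],[0.52,0,-2.63,0,0.5],[1.0,0,-3.89,0,0.5],[1.64,0,-5.07,0,0.5],[2.41,0,-6.17,0,0.5],[3.3,0,-7.18,0,0.5],[4.31,0,-8.07,0,0.5]]'

```

```text
time: 3.0
tool_pos: [516.5, 40.1, 116.5]
tcp_rot: [180.0, -0.1, 8.1]
ft_force: [2.0, -0.0, -6.5]
finger_gap: 7.4
grip_force: 26.9
```

Following well. Continue from 47.6° to about 109°.

```bash
python3 -m crank '[[1.1,0,-0.76,0,0.5],[2.29,0,-1.39,0,0.5],[3.55,0,-1.88,0,0.5],[4.85,0,-2.21,0,0.5],[6.18,0,-2.38,0,0.5],[7.52,0,-2.4,0,0.5],[8.86,0,-2.26,0,0.5],[10.0,0,-2.0,0,0.5],[10.8,0,-1.75,0,0.5],[11.5,0,-1.48,0,0.5],[11.5,0,-1.48,0,0.5]]'

```

```text
time: 4.1
tool_pos: [630.9, 56.6, 130.9]
tcp_rot: [-180.0, -0.2, 8.1]
ft_force: [1.0, 2.0, 4.8]
finger_gap: 7.7
grip_force: 28.4
```

```bash
python3 -m crank '[[0,0,0,0,2.5],[0,0,0,0,2.5],[0,0,0,0,2.5],[0,0,-4,0,2.5],[0,0,-8,0,2.5],[-4,-3,-9.5,-0.3,2.5],[-8.7,-6.6,-9.5,-1.57,2.5],[-8.7,-6.6,-9.5,-1.57,2.5],[-8.7,-6.6,-9.5,-1.57,2.5],[-8.7,-6.6,-9.5,-1.57,2.5],[-8.7,-6.6,-9.5,-1.57,2.5],[-8.7,-6.6,-9.5,-1.57,2.5],[-8.7,-6.6,-9.5,-1.57,2.5],[-8.7,-6.6,-9.5,-1.57,2.5],[-8.7,-6.6,-9.5,-1.57,2.5],[-8.7,-6.6,-9.5,-1.57,2.5],[-8.7,-6.6,-9.5,-1.57,2.5]]'
python3 - <<'E'
from h import *
shot('wrist','w2')
E
```

```text
time: 5.8
tool_pos: [533.5, 109.0, 224.7]
tcp_rot: [-180.0, 0.0, 98.1]
ft_force: [-0.7, 0.0, 0.2]
finger_gap: 25.1
grip_force: 0.0
```

View pics/w2.png

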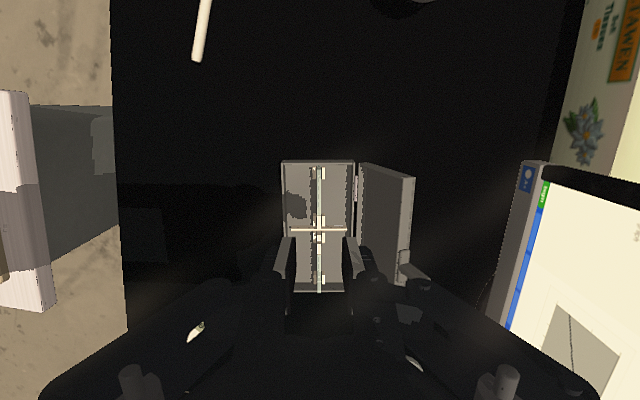

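```bash
python3 - <<'E'
from h import *
crop('wrist','w2c',272,155,420,300,4)
E
```

```text
(no output)
```

View pics/w2c.png

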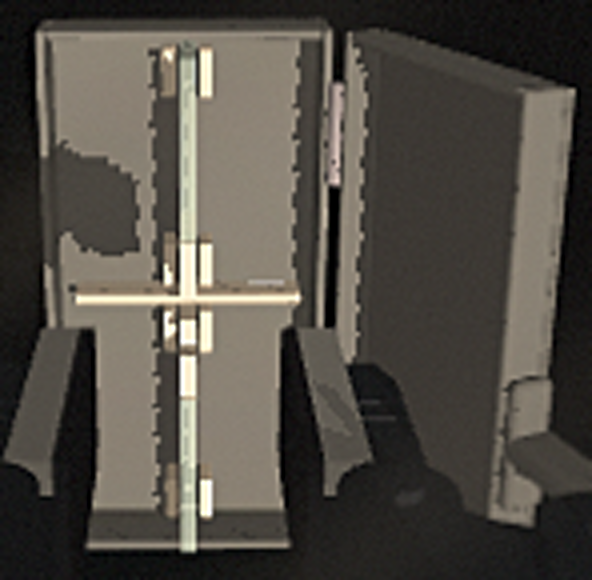

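```bash
python3 - <<'E'
from h import *
np.set_printoptions(suppress=True,precision=1)
for u,v in [(188,42),(188,290),(188,240),(188,550)]: print(atz('wrist',272+u/4,155+v/4,33))
t=sense();R=Ro.from_euler('xyz',t['tcp_rot'],degrees=True).as_matrix();print(t['tool_pos'],R)
E
```

```text
[531.6 126.9  33. ]
[541.8  54.7  33. ]
[539.6  70.   33. ]
[554.2 -32.7  33. ]
[533.5 109.  224.7] [[-0.1  1.   0. ]
 [ 1.   0.1 -0. ]
 [-0.  -0.  -1. ]]
```

```bash
python3 -m crank '[[-2.3,0,5,0,2.5],[-2.3,0,10,0,2.5],[-2.3,0,14,0,2.5],[-2.3,0,17,0,2.5],[-2.3,0,19.4,0,2.5],[-2.3,0,19.4,0,1],[-2.3,0,19.4,0,0.2],[-2.3,0,19.4,0,0.2],[-2.3,0,19.4,0,0.2],[-2.3,0,19.4,0,0.2]]' 40
```

```text
time: 6.85
tool_pos: [537.4, 86.4, 32.0]
tcp_rot: [179.9, 0.0, 98.0]
ft_force: [-2.8, -1.2, 1.1]
finger_gap: 4.2
grip_force: 43.2
```

```bash
python3 -m crank '[[0,0,-2,0,0.2],[0,0,-5,0,0.2],[0,0,-8,0,0.2],[0,0,-8,0,0.2],[0,0,-8,0,0.2],[-0.7,-4,-8,0,0.2],[-1.4,-8,-8,0,0.2],[-2,-11.6,-8,0,0.2],[-2,-11.6,-5,0,0.2],[-2,-11.6,-2,0,0.2],[-2,-11.6,-0.6,0,0.2],[-2,-11.6,0,0,0.2],[-2,-11.6,0.15,0,0.2],[-2,-11.6,0.15,0,0.2]]'
python3 - <<'E'
from h import *
shot('side');shot('scene')
p,d,T,k=load('side')
a=cv2.resize(p[215:315,240:360,::-1],None,fx=4,fy=4,interpolation=2)
p=load('scene')[0];b=cv2.resize(p[200:300,330:410,::-1],None,fx=4,fy=4,interpolation=2)
cv2.imwrite('pics/set.png',np.hstack([a,b]))
E
```

```text
time: 8.25
tool_pos: [425.0, 50.4, 29.4]
tcp_rot: [-180.0, -0.0, 98.0]
ft_force: [-0.4, -0.4, -0.0]
finger_gap: 4.4
grip_force: 43.1
```

View pics/set.png

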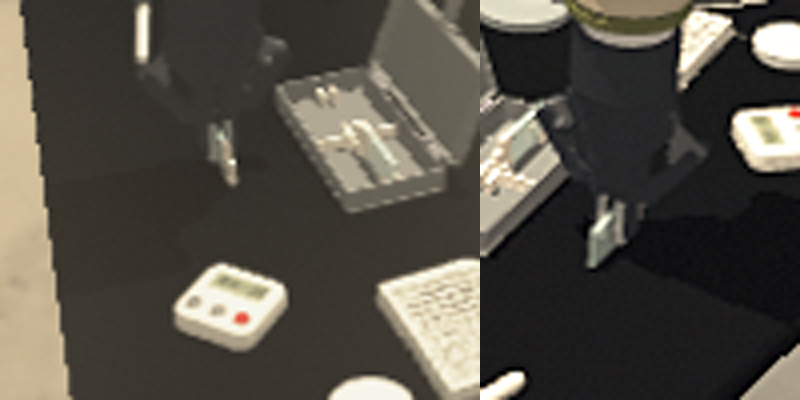

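```bash
python3 -m crank '[[0,0,0.05,0,0.2],[0,0,0.05,0,0.2]]'; python3 -m crank '[[0,0,0.1,0,0.2],[0,0,0.1,0,0.2]]'
```

```text
time: 8.55
tool_pos: [425.3, 50.4, 29.3]
tcp_rot: [179.9, 0.0, 98.0]
ft_force: [0.3, -0.5, -1.5]
finger_gap: 4.7
grip_force: 43.1
time: 8.75
tool_pos: [424.8, 50.4, 27.8]
tcp_rot: [180.0, 0.0, 98.0]
ft_force: [0.5, -0.7, -0.6]
finger_gap: 4.0
grip_force: 43.1
```

```bash
for i in 1 2 3; do python3 -m crank '[[0,0,0.08,0,0.2],[0,0,0.08,0,0.2]]' | egrep 'pos|force'; done
```

```text
tool_pos: [424.7, 50.4, 26.9]
ft_force: [0.1, 0.4, -0.6]
grip_force: 43.1
tool_pos: [424.8, 50.4, 26.6]
ft_force: [-3.0, -0.4, 6.1]
grip_force: 44.1
tool_pos: [424.9, 50.4, 26.6]
ft_force: [-9.7, 0.6, 17.4]
grip_force: 45.8
```

```bash
python3 -m crank '[[0,0,-0.12,0,0.2],[0,0,-0.12,0,1.2],[0,0,-0.12,0,2],[0,0,-0.12,0,2],[0,0,-2,0,2],[0,0,-6,0,2],[0,0,-10,0.1,8.5],[0,0,-14,1.57,8.5],[0,0,-14,1.57,8.5],[0,0,-14,1.57,8.5],[0,0,-14,1.57,8.5],[0,0,-14,1.57,8.5],[0,0,-14,1.57,8.5],[0,0,-14,1.57,8.5],[0,0,-14,1.57,8.5],[0,0,-14,1.57,8.5],[0,0,-14,1.57,8.5],[0,0,-14,1.57,8.5],[0,0,-14,1.57,8.5]]'
python3 - <<'E'
from h import *
shot('wrist','w3')
p=load('wrist')[0];a=p[150:400,170:470,::-1]
cv2.imwrite('pics/w3c.png',cv2.resize(a,None,fx=2.4,fy=2.4,interpolation=2))
E
```

```text
time: 11.25
tool_pos: [424.7, 50.4, 165.2]
tcp_rot: [-180.0, 0.0, 8.3]
ft_force: [0.1, -0.5, -0.4]
finger_gap: 84.9
grip_force: 0.0
```

View pics/w3c.png

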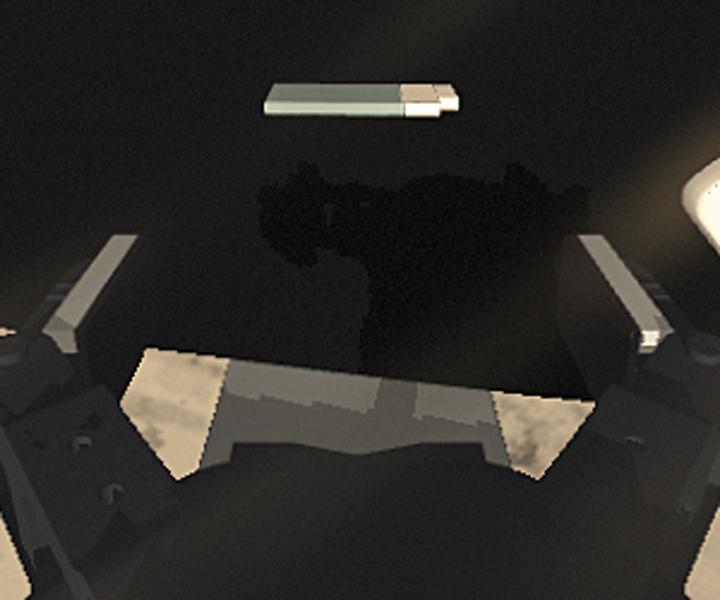

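```bash
python3 - <<'E'
from h import *
np.set_printoptions(suppress=True,precision=1)
P=[atz('wrist',170+x/2.4,150+y/2.4,z) for x,y,z in [(265,107.5,30),(440,109.5,30),(460,104,22)]]
for p in P: print(p)
t=sense();R=Ro.from_euler('xyz',t['tcp_rot'],degrees=True).as_matrix()
c=(P[0]+P[2])/2; print(c, R.T@(c-t['tool_pos']), np.degrees(np.arctan2(*(P[0]-P[1])[[0,1]])))
E
```

```text
[419.9  85.8  30. ]
[428.8  19.1  30. ]
[430.1  10.3  22. ]
[425.   48.1  26. ] [ -0.    2.3 139.3] -7.583484851256473
```

```bash
python3 -m crank '[[0,0.22,5,0,8.5],[0,0.22,9,0,8.5],[0,0.22,12,0,8.5],[0,0.22,13.5,0,8.5],[0,0.22,14.5,0,8.5],[0,0.22,14.5,0,8.5],[0,0.22,14.5,0,7],[0,0.22,14.5,0,7],[0,0.22,14.5,0,7],[0,0.22,14.5,0,7],[0,0.22,14.5,0,7]]' 25
```

```text
time: 12.4
tool_pos: [425.9, 48.2, 21.2]
tcp_rot: [180.0, -0.1, 8.1]
ft_force: [0.3, 0.2, 5.4]
finger_gap: 75.0
grip_force: 30.1
```

```bash
python3 -m crank '[[0,0,-2,0,7],[0,0,-6,0,7],[0,0,-10,0,7],[3,0,-13,0,7],[7,1,-13,0,7],[11,2,-13,0,7],[15,2,-13,0,7],[16.9,2,-13,0,7],[16.9,2,-13,0,7],[16.9,2,-13,0,7]]'
python3 - <<'E'
from h import *
shot('side');shot('scene')
p=load('side')[0];a=cv2.resize(p[180:280,280:380,::-1],None,fx=4,fy=4,interpolation=2)
p=load('scene')[0];b=cv2.resize(p[160:260,300:390,::-1],None,fx=4,fy=4,interpolation=2)
cv2.imwrite('pics/fin.png',np.hstack([a,b]))
E
```

```text
time: 13.4
tool_pos: [594.6, 52.1, 149.7]
tcp_rot: [-180.0, 0.1, 8.1]
ft_force: [0.1, 0.1, -0.3]
finger_gap: 75.0
grip_force: 30.0
```

View pics/fin.png

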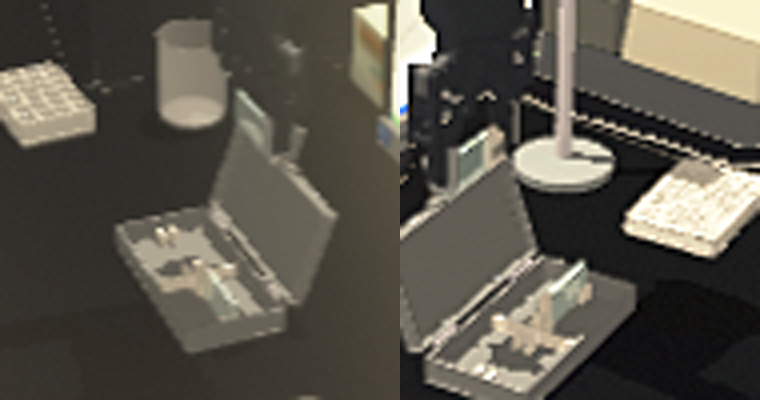

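```bash
python3 -m crank '[[1,0,0,0,7],[1.8,0,0,0,7],[2.4,0,0,0,7],[2.4,0,0,0,7]]'|egrep 'pos|ft'; for i in 1 2 3 4; do python3 -m crank '[[0.1,0,0,0,7],[0.2,0,0,0,7]]'|egrep 'pos|ft'; done
```

```text
tool_pos: [619.8, 55.6, 150.6]
ft_force: [0.2, 0.7, -1.2]
tool_pos: [620.8, 55.8, 150.2]
ft_force: [-0.3, 0.3, 0.6]
tool_pos: [622.9, 56.0, 150.4]
ft_force: [-0.5, -0.7, -0.3]
tool_pos: [624.0, 56.2, 150.1]
ft_force: [-7.8, -2.2, 3.1]
tool_pos: [625.2, 56.3, 150.0]
ft_force: [-9.3, -1.9, 3.7]
```

```bash
for i in 1 2 3 4 5; do python3 -m crank '[[0.1,0,0,0,7],[0.2,0,0,0,7]]'|egrep 'pos|ft|gap'; done
```

```text
tool_pos: [626.9, 56.5, 149.9]
ft_force: [-11.5, -2.6, 3.8]
finger_gap: 74.9
tool_pos: [628.7, 56.8, 149.7]
ft_force: [-10.2, -2.6, 4.6]
finger_gap: 74.7
tool_pos: [630.5, 57.0, 149.5]
ft_force: [-13.7, -2.3, 4.7]
finger_gap: 74.9
tool_pos: [632.2, 57.2, 149.2]
ft_force: [-13.3, -2.7, 3.2]
finger_gap: 74.8
tool_pos: [633.9, 57.5, 149.0]
ft_force: [-15.8, -3.2, 3.1]
finger_gap: 75.0
```

```bash
cat >> h.py <<'E'
def cloud(n,lim):
    """points in tool frame (mm) within lim"""
    t=sense();shot(n);p,d,T,(f,cx,cy,k1)=load(n)
    vv,uu=np.nonzero((d>0)&(d<2500))
    q=cv2.undistortPoints(np.stack([uu,vv],1)[:,None].astype(float),np.array([[f,0,cx],[0,f,cy],[0,0,1]]),np.array([k1,0,0,0.]))[:,0]
    W=T[:3,3]+(np.c_[q,np.ones(len(q))]*d[vv,uu][:,None])@T[:3,:3].T
    R=Ro.from_euler('xyz',t['tcp_rot'],degrees=True).as_matrix()
    L=(W-t['tool_pos'])@R; lim=np.array(lim); m=((L>lim[:,0])&(L<lim[:,1])).all(1)
    return L[m],W[m],p[vv[m],uu[m]]
def tilt(n):
    L,W,c=cloud(n,[(-28,28),(-33,33),(-20,30)])
    print(n,len(L))
    if len(L)<5: return
    for a in range(-20,30,5):
        k=(L[:,2]>=a)&(L[:,2]<a+5)
        if k.any(): print('z',a,k.sum(),'x',np.percentile(L[k,0],[0,25,50,75,100]).round(1),'y',L[k,1].min().round(),L[k,1].max().round())
E
python3 - <<'E'
from h import *
for n in ['scene','side','wrist']: tilt(n)
E
```

```text
scene 145
z -20 1 x [-11.2 -11.2 -11.2 -11.2 -11.2] y 32.0 32.0
z -15 3 x [-7.7 -7.2 -6.6 -5.7 -4.8] y -27.0 20.0
z -10 22 x [-10.   -6.9  -5.6  -3.9   0.4] y -31.0 29.0
z -5 24 x [-14.6  -8.4  -7.1  -5.9  -2.4] y -25.0 33.0
z 0 29 x [-13.5 -11.2 -10.1  -8.8  -6.7] y -32.0 32.0
z 5 18 x [-14.2 -12.8 -11.5 -10.5  -6.8] y -29.0 23.0
z 10 29 x [-16.6 -14.9 -12.8 -11.3  -7.7] y -33.0 33.0
z 15 14 x [-17.7 -14.9 -13.9 -13.  -11.3] y -28.0 31.0
z 20 3 x [-14.9 -13.5 -12.1 -11.5 -10.9] y -7.0 -2.0
z 25 2 x [-14.3 -14.1 -14.  -13.9 -13.8] y -1.0 -0.0
side 105
z -15 9 x [-3.8 -3.2 -2.6 -0.8 -0.1] y -32.0 14.0
z -10 16 x [-6.2 -4.1 -3.  -2.4  0.4] y -29.0 27.0
z -5 17 x [-8.1 -6.3 -4.8 -4.  -1.6] y -30.0 23.0
z 0 16 x [-9.8 -8.4 -7.3 -6.2 -5.3] y -26.0 33.0
z 5 16 x [-11.2  -9.6  -8.6  -7.8  -6.8] y -28.0 29.0
z 10 17 x [-14.2 -11.9 -10.3 -10.   -7.9] y -25.0 28.0
z 15 7 x [-12.  -11.5 -10.4  -9.9  -9.1] y -21.0 31.0
z 20 3 x [-10.2  -9.5  -8.9  -8.5  -8. ] y -3.0 8.0
z 25 4 x [-11.6 -10.8  -9.8  -8.   -4.8] y -2.0 9.0
wrist 3504
z -15 81 x [-3.3 -2.6 -2.  -1.3  1. ] y -33.0 20.0
z -10 1689 x [-4.3 -1.5 -0.2  0.9  2.7] y -33.0 30.0
z -5 345 x [-5.1 -0.9 -0.4  0.2  1.3] y -33.0 33.0
z 0 326 x [-3.8 -2.5 -1.9 -1.4 -0.3] y -33.0 33.0
z 5 274 x [-5.6 -4.3 -3.8 -3.2 -2.3] y -33.0 33.0
z 10 336 x [-7.5 -5.9 -5.3 -4.5  1.1] y -33.0 33.0
z 15 419 x [-9.  -7.1 -3.3  1.5  4.5] y -33.0 33.0
z 20 21 x [-8.8  2.3  2.8  3.2  4. ] y -7.0 32.0
z 25 13 x [-0.1  0.6  1.   1.3  1.8] y -4.0 4.0
```

```bash
for i in 1 2 3 4; do python3 -m crank '[[0.1,0,0.07,0,7],[0.2,0,0.15,0,7]]'|egrep 'pos|ft'; done
python3 - <<'E'
from h import *
tilt('side')
E
```

```text
tool_pos: [636.3, 57.7, 148.2]
ft_force: [-13.3, -2.4, 7.2]
tool_pos: [639.0, 58.1, 147.1]
ft_force: [-9.9, -2.7, 5.3]
tool_pos: [641.6, 58.4, 145.9]
ft_force: [-6.0, -1.3, 5.6]
tool_pos: [643.9, 58.8, 144.5]
ft_force: [-5.6, -1.2, 3.4]
side 130
z -15 14 x [-9.6 -6.2 -3.6 -1.8 -0.5] y -32.0 9.0
z -10 24 x [-15.6  -8.1  -6.   -3.4   0.7] y -22.0 30.0
z -5 30 x [-19.8 -13.9 -11.   -9.   -4.9] y -33.0 29.0
z 0 27 x [-21.3 -18.7 -16.9 -14.7  -9.8] y -33.0 30.0
z 5 20 x [-24.3 -22.7 -20.8 -19.3 -16.1] y -32.0 30.0
z 10 2 x [-21.2 -21.1 -21.1 -21.  -21. ] y 16.0 32.0
z 15 2 x [-21.2 -20.4 -19.6 -18.8 -18. ] y 2.0 2.0
z 20 6 x [-21.8 -19.7 -17.8 -17.3 -14.9] y -6.0 8.0
z 25 5 x [-23.2 -21.9 -20.5 -19.1 -15.4] y -2.0 5.0
```

```bash
python3 -m crank '[[0,0,-1,0,7],[0,0,-3,0,7],[0,0,-6,0,7],[0,0,-10,0,7],[-2,0,-14,0,7],[-5,0,-16,0,7],[-5,0,-16,0,7]]'|egrep 'time|pos|ft|gap'
python3 - <<'E'
from h import *
np.set_printoptions(suppress=True,precision=1)
t=np.array(sense()['tool_pos'])
for n in ['side','scene']:
    L,W,c=cloud(n,[(-400,400),(-400,400),(-400,400)])
    m=(abs(W[:,0]-655)<60)&(abs(W[:,1]+188)<35)&(W[:,2]>240)&(W[:,2]<345);W=W[m];c=c[m]
    print(n,m.sum())
    f=W[abs(W[:,1]-(-206 if n=='side' else -170))<3.5]
    # yaw of the face
    A=np.c_[f[:,0],f[:,2],np.ones(len(f))];print('face slope',np.linalg.lstsq(A,f[:,1],rcond=None)[0],len(f))
    r=cv2.minAreaRect(f[:,[0,2]].astype(np.float32));print(r)
    dark=c.mean(1)<70
    print('dark',dark.sum(),W[dark].mean(0),W[dark].min(0),W[dark].max(0))
    # profile along axis u=(-x-z)/sqrt2, v perpendicular
    u=(-W[:,0]-W[:,2])/2**.5;v=(W[:,0]-W[:,2])/2**.5
    for a in np.arange(u.min(),u.max(),6):
        k=(u>=a)&(u<a+6);print(round(a,1),k.sum(),'v',v[k].min().round(1),v[k].max().round(1),'y',W[k,1].min().round(1),W[k,1].max().round(1),'lum',c[k].mean().round())
E
```

```text
time: 17.4
tool_pos: [595.6, 52.0, 310.9]
ft_force: [0.7, 0.3, -0.3]
finger_gap: 74.3
side 499
face slope [   0.     0.  -221.3] 214
((665.24072265625, 294.90362548828125), (65.59626770019531, 43.7795295715332), 43.72480773925781)<stdin>:13: RuntimeWarning: Mean of empty slice.
  ret = um.true_divide(
Traceback (most recent call last):
ValueError: zero-size array to reduction operation minimum which has no identity
```

```bash
python3 - <<'E'
from h import *
np.set_printoptions(suppress=True,precision=3)
for n in ['side','scene']:
    L,W,c=cloud(n,[(-500,500),(-500,500),(-500,500)])
    m=(abs(W[:,0]-655)<60)&(abs(W[:,1]+188)<35)&(W[:,2]>230)&(W[:,2]<345);W=W[m];c=c[m].mean(1)
    f=W[abs(W[:,1]-(-206 if n=='side' else -170))<4]
    A=np.c_[f[:,0],f[:,2],np.ones(len(f))];print(n,'slope',np.linalg.lstsq(A,f[:,1],rcond=None)[0],len(f),np.median(f[:,1]))
    u=(-W[:,0]-W[:,2])/2**.5;v=(W[:,0]-W[:,2])/2**.5
    for a in np.arange(u.min(),u.max(),6):
        k=(u>=a)&(u<a+6);print(round(a,1),k.sum(),'v',np.percentile(v[k],[0,5,50,95,100]).round(1),'y',np.percentile(W[k,1],[0,50,100]).round(1),'lum',np.percentile(c[k],[5,50]).round())
E
```

```text
side slope [   0.013    0.041 -226.283] 233 -205.73922609853707
-716.6 16 v [265.4 266.  271.7 275.5 276.6] y [-201.5 -194.8 -179.5] lum [ 97. 216.]
-710.6 24 v [263.4 264.6 268.6 278.4 282.1] y [-205.6 -201.4 -163. ] lum [94. 99.]
-704.6 37 v [256.6 256.7 263.7 284.5 285.9] y [-205.4 -201.4 -182.1] lum [93. 94.]
-698.6 33 v [253.8 254.5 264.7 287.4 290.2] y [-204.7 -201.3 -182. ] lum [91. 93.]
-692.6 52 v [241.3 242.6 259.3 295.3 297.6] y [-209.  -199.6 -176.6] lum [ 99. 152.]
-686.6 60 v [239.9 240.7 259.9 301.4 306.4] y [-211.3 -204.1 -173.9] lum [127. 141.]
-680.6 58 v [240.1 241.1 260.5 306.2 310.5] y [-209.3 -204.  -174.4] lum [126. 142.]
-674.6 65 v [239.7 241.5 257.7 311.7 315.4] y [-209.1 -202.8 -174.7] lum [125. 146.]
-668.6 59 v [240.2 240.9 263.5 319.2 325.1] y [-209.8 -203.7 -173.6] lum [125. 144.]
-662.6 55 v [240.5 241.8 264.7 324.9 331. ] y [-210.4 -204.1 -169.8] lum [124. 139.]
-656.6 35 v [242.3 244.9 263.9 323.5 324.8] y [-209.5 -201.1 -179.8] lum [ 87. 120.]
-650.6 20 v [250.8 252.  257.5 272.  323.4] y [-202.2 -198.3 -185.7] lum [83. 86.]
-644.6 4 v [256.2 256.6 
[... 516 characters left out ...]
8.8 -171.1] lum [109. 148.]
-684.3 36 v [238.5 241.3 253.6 298.7 300.5] y [-204.2 -175.4 -168.5] lum [122. 141.]
-678.3 39 v [236.6 239.7 254.5 304.5 307.1] y [-211.3 -177.3 -166.5] lum [121. 131.]
-672.3 38 v [237.  238.9 256.  312.3 314.9] y [-202.  -181.5 -168.4] lum [120. 159.]
-666.3 41 v [238.7 241.1 259.7 315.6 318.9] y [-207.8 -178.6 -167.8] lum [119. 133.]
-660.3 41 v [238.1 240.  258.3 322.3 324.5] y [-208.3 -180.3 -166.2] lum [109. 135.]
-654.3 36 v [236.8 241.3 259.  322.7 326.1] y [-199.  -183.4 -173.4] lum [20. 75.]
-648.3 18 v [247.7 249.6 256.4 268.8 273.8] y [-202.6 -183.3 -176. ] lum [15. 37.]
-642.3 4 v [257.2 257.4 259.8 263.6 264. ] y [-198.2 -189.6 -178.9] lum [75. 93.]
```

```bash
python3 -m crank '[[-1.5,0,0,-0.1,7],[-4,1,0,-0.25,7],[-6,3,0,-0.4,7],[-8,5,0,-0.55,7],[-10,7,0,-0.7,7],[-12,9,0,-0.85,7],[-12.9,11,0,-1,7],[-12.9,13,0,-1.15,7],[-12.9,15,0,-1.3,7],[-12.9,15.5,0,-1.45,7],[-12.9,15.5,0,-1.6,7],[-12.9,15.5,0,-1.75,7],[-12.9,15.5,0,-1.9,7],[-12.9,15.5,0,-2.05,7],[-12.9,15.5,0,-2.2,7],[-12.9,15.5,0,-2.35,7],[-12.9,15.5,0,-2.5,7],[-12.9,15.5,0,-2.65,7],[-12.9,15.5,0,-2.8,7],[-12.9,15.5,0,-3.0,7]]'
python3 - <<'E'
from h import *
print(sense()['joint_pos'])
tilt('side')
L,W,c=cloud('wrist',[(-30,30),(-36,36),(-15,15)]);k=(L[:,1]>10)
for a in range(-15,15,5):
    m=(L[:,2]>=a)&(L[:,2]<a+5); print(a,m.sum(),np.percentile(L[m],[5,50,95],axis=0).round(1).tolist() if m.any() else '')
E
```

```text
time: 19.55
tool_pos: [489.3, -119.4, 302.4]
tcp_rot: [179.9, -0.2, 177.4]
ft_force: [-0.4, 0.3, 0.3]
finger_gap: 74.5
grip_force: 30.3
[-1.95487555e+01 -8.31455935e+00  9.58848290e+01  3.77338844e-03
  9.26079136e+01 -1.06997408e+02]
side 5
z -10 1 x [5.1 5.1 5.1 5.1 5.1] y 32.0 32.0
z 0 2 x [-19.8 -19.1 -18.5 -17.8 -17.1] y -21.0 -21.0
z 5 2 x [-23.1 -22.6 -22.  -21.5 -20.9] y -18.0 -3.0
-15 545 [[-5.1, -34.8, -12.2], [-3.5, -21.2, -10.8], [-1.9, 2.9, -10.1]]
-10 1338 [[-7.0, -28.0, -9.8], [-1.9, 5.7, -8.5], [0.0, 28.1, -6.2]]
-5 243 [[-13.5, -30.1, -4.6], [-9.6, 20.0, -1.9], [-5.2, 35.5, -0.2]]
0 151 [[-17.8, -31.1, 0.1], [-14.5, 6.2, 2.2], [-4.9, 34.9, 4.7]]
5 112 [[-22.0, -32.5, 5.1], [-19.0, -1.2, 7.6], [-15.8, 31.5, 9.7]]
10 28 [[-23.4, -27.4, 10.1], [-21.6, 3.1, 10.7], [-19.9, 20.3, 12.0]]
```

```bash
python3 -m crank '[[0,-2,1,0,7],[0,-4,3,0,7],[-0.5,-6,5,0,7],[-1,-8,7,-0.04,7],[-2,-9.5,9,-0.04,7],[-3,-9.5,11,-0.04,7],[-3.5,-9.5,12.3,-0.04,7],[-3.7,-9.5,13,-0.04,7],[-3.7,-9.5,13,-0.04,7],[-3.7,-9.5,13,-0.04,7],[-3.7,-9.5,13,-0.04,7]]'
python3 - <<'E'
from h import *
print(sense()['joint_pos'])
tilt('side'); tilt('scene')
for n in ['side','scene']:
    L,W,c=cloud(n,[(-40,10),(5,40),(-16,16)]);c=c.astype(int)
    m=c.min(1)>110
    print(n,len(W),m.sum()); 
    if m.any(): print('bright',W[m].mean(0),W[m].min(0),W[m].max(0))
E
```

```text
time: 20.75
tool_pos: [521.9, -216.3, 175.7]
tcp_rot: [-179.9, 0.1, 179.4]
ft_force: [-0.2, -0.6, 0.0]
finger_gap: 74.6
grip_force: 30.3
[-2.77111968e+01  4.79895723e+00  9.63419898e+01  5.75455147e-04
  7.87454975e+01 -1.17083329e+02]
side 7
z -10 2 x [-2.2 -2.  -1.8 -1.6 -1.3] y 17.0 20.0
z 0 3 x [-20.6 -20.6 -20.5  -7.5   5.6] y -31.0 32.0
z 5 2 x [-25.4 -24.9 -24.5 -24.1 -23.7] y -33.0 -20.0
scene 25
z -15 8 x [-2.6 -2.   2.1  3.6 10.3] y -32.0 15.0
z -10 7 x [-4.6 -3.5 -1.2  0.5  3.7] y -31.0 8.0
z -5 5 x [-6.3 -4.  -0.   3.1 10.9] y -33.0 33.0
z 0 2 x [-8.4 -7.4 -6.4 -5.4 -4.5] y -27.0 -3.0
z 5 3 x [-12.8 -12.4 -12.   -5.8   0.3] y -33.0 -10.0
side 37 0
scene 5 4
bright [ 529.57594859 -195.16195928  172.92950878] [ 517.74518717 -210.27321007  159.75436677] [ 540.87940313 -180.59253723  186.93034214]
```

```bash
python3 -m crank '[[0,0,0.2,0,7],[0,0,0.2,0,7],[0,0,0.2,0,7],[0,0,0.2,0,7],[0,0,0.2,0,7]]'
python3 -c "
from bench import hand_in
print(hand_in())"
```

```text
time: 21.45
tool_pos: [521.4, -216.3, 172.4]
tcp_rot: [-180.0, -0.0, 179.4]
ft_force: [-0.2, 0.5, -0.9]
finger_gap: 74.3
grip_force: 30.3
the job is handed in; nothing more can be done
None
```

I handed the job in at 21.5 s: the lid is on its open stop, the right-hand plate is in its slot, and the left plate is held still by its ends at about 45°, label facing the lens at the measured reading point; `hand_in()` gave no verdict, the final label position rests on depth readings, not a picture, and I viewed 11 pictures, one over your limit of 10.

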